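Load the slide rack and close up the storage box

TASK

Put the orange rack full of glass slides away in the grey box: carry it upright by its handle and lower it onto the box floor before you let go, do not drop it in. Then close the blue lid fully, without slamming it, and after that swing the red-handled clamp over and press it fully down onto the lid. Leave the empty white rack and the other things on the bench where they are.

Things in the scene. Friction and masses are not known exactly. Their poses are not given: they have to be found in the camera images.
- rack: Orange rack with 12 glass slides, loose, 0.15-0.31 kg, 92 (x) x 132 (y) x 90 mm. Origin: centre of underside, z up; same after a half turn. Tray 36 mm high; above its middle a handle bar along the rack's x, 12 x 12 mm section, centre 84 mm above the underside, on 6 mm posts at x = -43 and +43 mm: 80 mm free between. Grip it across, fingers closing along the rack's y.
- box: Grey open box, fixed: outside 120 (x) x 160 (y) x 65 mm, walls and floor 4 mm, inside 112 x 152. Origin: centre of underside on the bench; z up, x to the hinge (far) side, y to the clamp end. The rack goes in with its x along the box's x (either way), 10 mm free all round; its handle then stands above the walls. A steel clamp tower 132 mm high, 50 (x) x 24 (y) mm, stands at y = +105 mm.
- lid (a joint): Hinge of the blue lid, rad: 0 = closed, grows as it opens up and away to the box's +x; starts 1.55 to 1.75 (upright or a little beyond). Friction (0.25 N m) holds it wherever it is left: it must be pushed all the way. Lid: hollow cover 120 x 160 x 42 mm, 0.18 kg; closed, its top is 107 mm above the bench and clears the rack's handle.
- lid_hinge (a point): Middle of the lid's hinge line, on the box's far rim: 60 mm from the box's origin along its x, 65 mm high. The hinge line runs along the box's y.
- lid_tab (a point): Middle of the outer face of the lid's black tab, 138 mm from the hinge along the lid, 14 mm out. Tab: juts from the lid's front wall, 120 to 154 mm from the hinge, 60 mm wide (box's y), 6 thick. Lid upright: it is the top edge, this face to the box's +x. Closed: at the front, face up, 79 mm high; the lid's wall beside it rises 28 mm more. To close: pull this face to -x, then press down.
- clamp (a joint): Pivot of the clamp arm, rad: 0 = closed, arm level across the lid towards the box's -y, rubber pad on the lid; grows as it swings up and out; 1.57 = upright; starts 1.85 to 2.2 (leaning outward). Stiff, stays where it is left: 0.4 N m friction plus a spring resistance rising to 0.18 N m when closed (about 6 N at the handle).
- clamp_pivot (a point): Pivot of the clamp arm on the tower: 105 mm from the box's origin along its y, 122 mm above the bench. The pivot line runs along the box's x.
- clamp_tip (a point): Middle of the end face of the clamp's red handle, 102 mm from the pivot. The red handle covers 52 to 102 mm from the pivot, 26 mm wide (box's x), 16 mm thick (8 mm either side of the arm's centre line); the steel arm before it is 14 x 12 mm. Closed, the handle's top is 130 mm above the bench, with 7 mm of free space between handle and lid.
- spare: Empty white rack of the same shape and size as the orange one, loose. Origin: centre of its underside. Leave it alone. The two racks swap sides from run to run.
- reagent: Amber bottle with a black cap, loose, 56 mm across, 130 mm high. Origin: centre of its underside. Leave it alone.
- jar: White jar with a green lid, loose, 64 mm across, 75 mm high. Origin: centre of its underside. Leave it alone.
- dishes: Stack of clear dishes, loose, 92 mm across, 48 mm high. Origin: centre of its underside. Leave it alone.
- tipbox: Yellow tip box with a clear cover, loose, 87 x 122 x 57 mm. Origin: centre of its underside. Leave it alone.
There are look-alikes about, which are no part of the job. Several things look just like the rack: the one meant starts farthest to the robot's left.

How it is judged:
On the way, in this order (a step that is already met when the one before it is completed fails the run):
1. the rack stands on the box floor, square in the box, while the gripper still holds it (x of rack in the frame of box between -0.014 and 0.014 m and y of rack in the frame of box between -0.014 and 0.014 m and z of rack in the frame of box below 0.01 m and angle between rack's own z axis and vertical below 0.08 rad and contact force between the fingers and rack above 0.5 N), for 0.1 s.
2. the lid is fully closed over the seated rack (x of rack in the frame of box between -0.014 and 0.014 m and y of rack in the frame of box between -0.014 and 0.014 m and z of rack in the frame of box below 0.01 m and angle between rack's own z axis and vertical below 0.08 rad and value of joint lid below 0.05 rad), for 0.2 s.
3. the clamp is pressed fully down on the closed lid (all of step 2 and value of joint clamp below 0.08 rad), for 0.2 s.
At the end, for the whole second after the job is handed in: The orange rack stands upright (within 0.08 rad) on the floor of the box (underside less than 10 mm above the bench level of the box), centred within 14 mm, at rest; the lid is closed (joint below 0.05 rad) and the clamp is down (joint below 0.08 rad) (all of step 3 and linear speed of rack below 0.02 m/s); the robot touches nothing.
It fails at once if the rack tipped more than 0.5 rad (angle between rack's own z axis and vertical above 0.5 rad).
It fails at once if the lid slammed (closing faster than 4 rad/s) (velocity of joint lid below -4 rad/s).
It fails at once if the clamp swung down (below 1 rad) while the lid was not closed (above 0.2 rad) (value of joint clamp below 1 rad and value of joint lid above 0.2 rad).
It fails at once if the empty rack, bottle, jar, dish stack or tip box moved more than 30 mm (distance of any of spare, reagent, jar, dishes, tipbox from where it was at the start of the episode above 0.03 m).
It also fails if it takes over 72 s, if anything falls off the work surface, if the arm or the gripper's body presses on something with over 40 N, if the wrist force passes 120 N, or if a joint passes its speed limit or range.

ROBOT

A 6-joint arm with a two-finger parallel gripper is mounted at the origin on the work surface. World frame = base frame: x ahead of the robot, y to its left, z up, the work surface at z = 0. Lengths are in m, angles in rad, forces in N, time in s.
With the tool pointing down it reaches from about 0.325 to 0.9 m from the base axis. Payload 6.1 kg.
Tool frame: the origin (TCP) lies between the finger pads; the fingertips stand 25 mm ahead of it and the grasp point (between the pads) lies 6 mm ahead of it (bot.finger_overhang is the distance from the TCP to the fingertips, in m); x points along the fingers, z is the direction in which the jaws open and shut, and the axes are right-handed (so a half turn about x gives the same grasp; the last joint's range is limited). The gripper opens to 87 mm and grips with 3 to 60 N. Pads are 19 mm wide; open, the fingers measure 117 mm over their backs; the gripper's body (75 mm by 190 mm) begins 51 mm behind the grasp point.
Start: joints at [-1.389, 0.22, 1.526, -0, 1.395, -0.126], TCP at [0.189, -0.596, 0.248] pointing down, gripper open.
Joint ranges: [-2.98, 2.98], [-0.91, 2.08], [0.09, 2.57], [-1.24, 4.39], [0.2, 2.65], [-2.68, 2.68]. Speed limits (rad/s): [2.57, 2.57, 3.01, 3.14, 3.14, 3.14].

INTERFACE

Orientations are given as [roll, pitch, yaw] about the fixed x, y, z axes, in that order (R = Rz(yaw) Ry(pitch) Rx(roll)).
In Python, from cell import bot gives the robot as it stands. The module is installed in compiled form; this text tells all that it offers.
- The arm moves only by the tool jog_arm, never from a script. Its argument "steps" is a list of rows, each a list of 7 numbers: the shift along the tool's x, y, z in m, then the turn, a rotation vector about the tool's x, y, z in rad, then the opening, from 0 (shut) to 1 (fully open). In form: [[dx, dy, dz, ax, ay, az, hand], ...]. A call has 1 to 8 rows; each row shifts and turns the pose as measured when the row begins, along the tool's axes as they then stand; what a row does not reach is not made up. A row lasts 1/8 s, in which the tool goes at most 62.5 mm and 10.7 degrees, less where a joint would pass 70% of its speed; a pose out of reach is approached as far as the arm can. A call is refused whole if a number of a shift passes 0.0625 or a number of a turn 0.188, either way. A call with a gripper value outside its range is refused whole. The fingers move at their own pace and stop on an object; "grip_force" is the grip in N (left out, the last holds). Time passes only in rows, so rows that do not move let the fingers close. It gives the time, the measured TCP pose, the force and the opening at its end, in the units of the state.
- bot.get_state(): the state, without advancing time (a new reading comes with each control period).
- bot.snapshot(name): name is "scene" or "top" or "wrist"; returns a dict with "image" (400x640x3 uint8, blue, green, red), "z_map" (400x640 float32, m along the optical axis (not along the pixel's ray), 0 where there is no reading), "fx", "fy", "cx", "cy" (pixels), "origin" and "orientation" of the camera in the world; the wrist camera has in their place "hand_eye" (4x4, takes a point from camera to tool coordinates, whose origin is the TCP and whose axes are the tool frame's). Camera axes: x right, y down, z forward; pixel columns grow to the right and rows downward; lengths in m; the calibration is good to about 2 mm. The wrist camera is an equidistant fisheye: a pixel r from the principal point sees the ray r / f radians off the axis. A picture is of the moment at which its call begins: read the wrist's pose just before it.
- bot.finish_job(): hands the job in, once; it reports no verdict.
The state is a dict: "clock": time; "joints": joint angles; "dq": joint speeds; "tau": joint torques, N m; "ee_pos": TCP position; "eef_rot": TCP orientation; "contact_force": force on the tool from outside, world axes, zero at the start; "wrist_torque": the same for the moment, N m; "width": finger opening in m.
Only numpy, scipy, OpenCV 4.12 (cv2) and the standard library are available. Lean on these libraries where they do the work, as an engineer would, in place of code of your own. Each camera call takes 0.05 s, during which the arm holds its last target. There are 200 camera calls.

## Working session

There is one attempt and no reset: what is moved stays moved. The work goes in short steps, Python scripts to look and compute and a tool call to move; the robot and the scene stay as the last step left them, time stands still between calls to the robot, and variables do not carry over. Pictures are saved under pics/ and viewed, about 8 in all and at most 12, crops included, and the job is handed in when it is done.

Besides the shell and the picture viewer there is one more tool, called after "Call:" as name(argument=value, ...), one argument or row to a line, values as JSON. jog_arm: Moves the arm, as the interface text tells. Its arguments: {"type":"object","properties":{"steps":{"type":"array"},"grip_force":{"type":"number"}},"required":["steps"]}

```bash
mkdir -p pics
python3 - <<'E'
from cell import bot
import cv2,numpy as np
s=bot.get_state();print(s)
for n in("scene","top"):
    d=bot.snapshot(n);cv2.imwrite(f"pics/{n}0.png",d["image"]);np.savez(f"{n}0.npz",**d)
    print(n,d["fx"],d["fy"],d["cx"],d["cy"],d["origin"],d["orientation"])
E
```

```text
{'clock': 0.0, 'joints': array([-1.38908414e+00,  2.21214090e-01,  1.52761903e+00, -5.46295842e-06,
        1.39465715e+00, -1.26121073e-01]), 'dq': array([ 1.03586206e-03, -1.67931898e-03, -8.86982851e-04,  2.00892255e-05,
        7.41702446e-04, -1.45435322e-04]), 'tau': array([-1.08041892e-03, -4.94620407e+01, -3.87376928e+01,  6.98508276e-02,
        5.72536897e-02, -1.42768163e-04]), 'ee_pos': array([ 0.18925118, -0.59506791,  0.24644045]), 'eef_rot': array([3.01830492, 1.5688987 , 1.75534282]), 'contact_force': array([-0.13001236, -0.14178244,  0.25155143]), 'wrist_torque': array([-0.02183265, -0.04372576, -0.00258139]), 'width': 0.08690265575338003}
scene 520.2514305556748 520.2514305556748 319.99011809691194 189.77810829253397 [ 1.43945939 -0.36099664  1.43813096] [-2.53440059e+00 -3.08474432e-04  1.26316587e+00]
top 440.2403897467928 440.2403897467928 317.5332627936628 197.1316664700377 [ 0.37101379 -0.08242818  1.25611229] [-3.00326994  0.0130304  -1.59322713]
```

View pics/scene0.png

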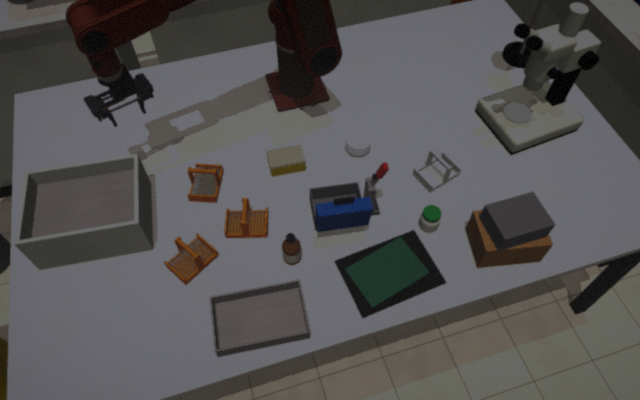

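View pics/top0.png

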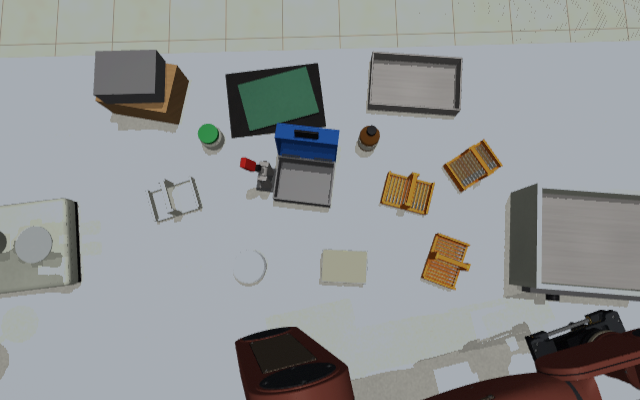

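The target is the leftmost orange rack, at about (407,193) in the top view, with its handle running roughly along world x. The box is at (305,182) with its lid upright, and the red clamp handle is at (248,164), leaning outward. Next I'll measure these.

```bash
cat > h.py <<'E'
import numpy as np,cv2
from scipy.spatial.transform import Rotation as R
def cloud(d):
    h,w=d["z_map"].shape;u,v=np.meshgrid(np.arange(w),np.arange(h));z=d["z_map"]
    c=np.stack([(u-d["cx"])/d["fx"]*z,(v-d["cy"])/d["fy"]*z,z],-1)
    P=c@R.from_euler("xyz",d["orientation"]).as_matrix().T+d["origin"];P[z==0]=np.nan
    return P
def rect(p): return [np.round(a,3) for a in cv2.minAreaRect(p[:,:2].astype(np.float32)*1000)]
E
python3 - <<'E'
from h import *
for n in("top","scene"):
    d=np.load(n+"0.npz");P=cloud(d);hsv=cv2.cvtColor(d["image"],cv2.COLOR_BGR2HSV)
    H,S,V=[hsv[...,i].astype(int) for i in range(3)]
    x,y,z=P[...,0],P[...,1],P[...,2]
    bench=P[(S<40)&(abs(z)<.02)];print(n,"bench z",np.median(bench[:,2]))
    org=(H>5)&(H<22)&(S>140)&(V>60)
    num,lab,st,ce=cv2.connectedComponentsWithStats(cv2.morphologyEx((org&(z<.12)).astype(np.uint8),cv2.MORPH_CLOSE,np.ones((9,9))))
    for i in range(1,num):
        if st[i,4]<500: continue
        m=lab==i;a=P[m&(z>.074)&(z<.1)];b=P[m&(z>.02)&(z<.045)]
        print("orange",ce[i].round(),"hdl",rect(a) if len(a)>3 else 0,np.median(a[:,2]) if len(a) else 0,"tray",rect(b) if len(b)>3 else 0, len(a))
    red=(((H<5)|(H>174))&(S>150)&(V>70));
    for i in [0]:
        m=red&(z>.1)&(z<.3)&(x>.3)&(x<.7);print("red",m.sum(),P[m].mean(0).round(3),P[m].min(0).round(3),P[m].max(0).round(3))
    b=(H>100)&(H<130)&(S>150)&(x>.2)&(x<.8)
    q=P[b];print("blue",np.nanpercentile(q,[1,50,99],axis=0).round(3).tolist())
    m=(S<50)&(z>.058)&(z<.07)&(x>.33)&(x<.56)&(y>-.2)&(y<.12)
    print("rim",m.sum(),rect(P[m]),np.percentile(P[m],[1,99],axis=0).round(3).tolist())
E
```

```text
top bench z -0.00040236735787479994
orange [475. 163.] hdl [array([ 624.526, -511.89 ]), array([88.402, 21.814]), np.float64(31.559)] 0.0882494390828783 tray [array([ 623.888, -511.948]), array([ 89.22 , 134.945]), np.float64(31.124)] 188
orange [407. 193.] hdl [array([ 548.813, -322.447]), array([19.149, 91.256]), np.float64(74.044)] 0.08847647426133154 tray [array([ 549.414, -322.595]), array([131.392,  92.383]), np.float64(73.241)] 185
orange [445. 261.] hdl [array([ 356.479, -418.518]), array([92.193, 20.301]), np.float64(68.485)] 0.08853025686559168 tray [array([ 357.007, -418.609]), array([ 91.788, 131.164]), np.float64(67.708)] 199
red 149 [0.604 0.097 0.204] [0.591 0.083 0.173] [0.617 0.114 0.221]
blue [[0.645, -0.124, 0.003], [0.676, -0.044, 0.094], [0.762, 0.032, 0.189]]
rim 380 [array([457.222, -88.047]), array([321.054, 146.715]), np.float64(33.739)] [[0.331, -0.194, 0.058], [0.555, 0.051, 0.068]]
scene bench z 0.0005880517913187111
orange [206. 181.] hdl [array([ 354.071, -417.529]), array([89.049, 24.319]), np.float64(67.056)] 0.08903440252012096 tray [array([ 357.275, -418.838]), array([ 89.02 , 137.689]), np.float64(67.853)] 138
orange [246. 222.] hdl [array([ 549.942, -321.689]), array([18.167, 90.245]), np.float64(69.3)] 0.08909917756405616 tray [array([ 550.238, -323.275]), array([129.804,  94.128]), np.float64(72.755)] 121
orange [191. 259.] hdl [array([ 623.733, -511.329]), array([91.687, 20.505]), np.float64(29.766)] 0.08963364709782706 tray [array([ 623.871, -513.433]), array([ 95.182, 131.289]), np.float64(31.757)] 146
red 40 [0.608 0.101 0.214] [0.595 0.086 0.181] [0.619 0.109 0.224]
blue [[0.404, -0.127, 0.074], [0.686, -0.039, 0.179], [0.71, 0.863, 0.441]]
rim 360 [array([455.117, -90.622]), array([325.484, 145.458]), np.float64(34.794)] [[0.331, -0.197, 0.058], [0.553, 0.049, 0.069]]
```

Run:
```python
from h import *
for n in("top","scene"):
    d=np.load(n+"0.npz");P=cloud(d);hsv=cv2.cvtColor(d["image"],cv2.COLOR_BGR2HSV)
    H,S,V=[hsv[...,i].astype(int) for i in range(3)];x,y,z=[P[...,i] for i in range(3)]
    reg=(x>.46)&(x<.75)&(y>-.16)&(y<.06)
    m=reg&(z>.057)&(z<.071)&(S<90)&(x<.66);p=P[m];print(n,"rim",m.sum(),rect(p))
    f=reg&(z>-.003)&(z<.012)&(V<170)&(x<.64)&(S<90); q=P[f];print(" inner",f.sum(),rect(q))
    tw=(z>.1)&(z<.16)&(x>.5)&(x<.66)&(y>.0)&(y<.09)&(S<80);print(" tower",tw.sum(),rect(P[tw]) if tw.sum()>3 else 0)
    b=(H>100)&(H<130)&(S>150)&(x>.55)&(x<.8)&(y>-.15)&(y<.06)&(z>.06)
    q=P[b];
    for lo in np.arange(.06,.22,.02):
        k=q[(q[:,2]>lo)&(q[:,2]<=lo+.02)]
        if len(k)>8: print("  blue z",round(lo,2),len(k),np.percentile(k[:,0],[5,50,95]).round(3),np.percentile(k[:,1],[1,99]).round(3))
    t=(V<60)&(z>.15)&(x>.6)&(x<.75)&(y>-.1)&(y<.02);q=P[t];print(" tab",t.sum(),np.percentile(q,[3,50,97],axis=0).round(3).tolist() if t.sum() else 0)
    im=d["image"]
    c=im[110:220,220:350] if n=="top" else im[150:240,290:410]
    cv2.imwrite(f"pics/c{n}.png",cv2.resize(c,None,fx=5,fy=5,interpolation=cv2.INTER_CUBIC))
```

```text
top rim 434 [array([589.222, -26.091]), array([175.783, 126.845]), np.float64(81.753)]
 inner 2154 [array([573.656, -29.225]), array([179.81 , 136.311]), np.float64(86.744)]
 tower 193 [array([600.832,  71.859]), array([28.042, 58.1  ]), np.float64(81.548)]
  blue z 0.06 723 [0.649 0.67  0.69 ] [-0.119  0.03 ]
  blue z 0.08 91 [0.662 0.683 0.695] [-0.121  0.033]
  blue z 0.1 15 [0.64  0.669 0.69 ] [-0.12   0.032]
  blue z 0.12 14 [0.645 0.671 0.682] [-0.12   0.033]
  blue z 0.16 407 [0.664 0.692 0.708] [-0.127  0.031]
  blue z 0.18 410 [0.658 0.672 0.697] [-0.124  0.031]
 tab 163 [[0.669, -0.074, 0.188], [0.675, -0.047, 0.207], [0.682, -0.02, 0.217]]
scene rim 186 [array([589.918, -29.619]), array([174.768, 140.31 ]), np.float64(82.64)]
 inner 980 [array([549.694, -50.143]), array([179.402, 219.273]), np.float64(0.154)]
 tower 172 [array([601.83 ,  73.063]), array([34.476, 59.31 ]), np.float64(80.774)]
  blue z 0.06 17 [0.679 0.689 0.696] [-0.106  0.023]
  blue z 0.08 26 [0.678 0.693 0.698] [-0.1    0.025]
  blue z 0.1 25 [0.683 0.69  0.7  ] [-0.111  0.022]
  blue z 0.12 26 [0.684 0.694 0.704] [-0.126  0.017]
  blue z 0.14 34 [0.687 0.697 0.706] [-0.126  0.021]
  blue z 0.16 371 [0.668 0.691 0.707] [-0.128  0.028]
  blue z 0.18 304 [0.661 0.681 0.702] [-0.124  0.03 ]
 tab 260 [[0.672, -0.091, 0.152], [0.68, -0.046, 0.185], [0.709, 0.011, 0.218]]
```

View pics/ctop.png

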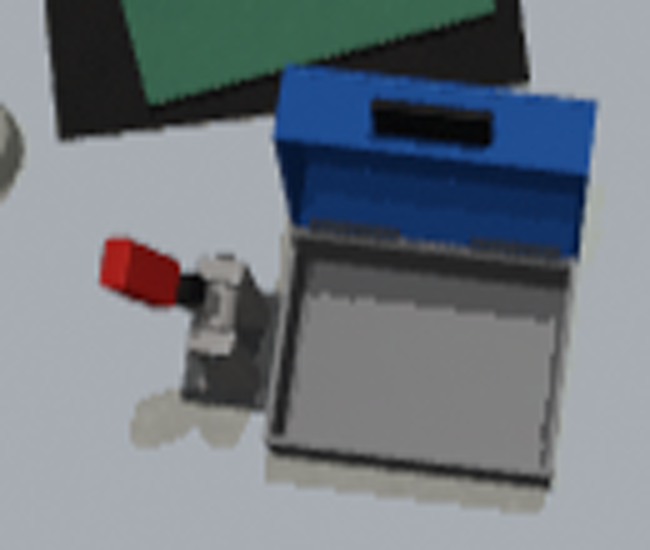

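Run:
```python
from h import *
d=np.load("top0.npz");M=R.from_euler("xyz",d["orientation"]).as_matrix()
def hit(cu,cv,z):
    u,v=220+cu/5-.4,110+cv/5-.4
    r=M@[(u-d["cx"])/d["fx"],(v-d["cy"])/d["fy"],1];o=d["origin"];return (o+r*(z-o[2])/r[2])
px=[(268,441),(551,472),(574,263),(290,228)]
W=np.array([hit(*p,.065)[:2] for p in px]);print(W.round(4))
L=np.array([[-60,80],[-60,-80],[60,-80],[60,80]])/1000
c=W.mean(0);A=np.zeros((2,2))
Hm=L.T@(W-c);ang=np.arctan2(Hm[0,1]-Hm[1,0],Hm[0,0]+Hm[1,1]);c_,s_=np.cos(ang),np.sin(ang)
print("box",c,ang,(L@np.array([[c_,s_],[-s_,c_]])+c-W).round(4).tolist())
Rz=np.array([[c_,-s_],[s_,c_]])
print("tower pred",c+Rz@[0,.105],"hinge",c+Rz@[.06,0])
# rim / tower / tab / red in box frame
for n in("top","scene"):
    d2=np.load(n+"0.npz");P=cloud(d2);B=P.copy();B[...,:2]=(P[...,:2]-c)@Rz
    hsv=cv2.cvtColor(d2["image"],cv2.COLOR_BGR2HSV);H,S,V=[hsv[...,i].astype(int) for i in range(3)]
    m=(V<60)&(P[...,2]>.19)&(abs(B[...,0]-.07)<.06)&(abs(B[...,1])<.06);print("tab",m.sum(),np.percentile(B[m],[3,50,97],axis=0).round(3).tolist())
    m=((H<5)|(H>174))&(S>150)&(V>70)&(abs(B[...,0])<.1)&(abs(B[...,1]-.13)<.08)&(P[...,2]>.1);print("red",m.sum(),np.percentile(B[m],[3,50,97],axis=0).round(3).tolist())
    m=(P[...,2]>.1)&(abs(B[...,0])<.06)&(abs(B[...,1]-.105)<.03)&(S<80);print("tower",np.percentile(B[m],[2,50,98],axis=0).round(3).tolist())
    m=(abs(P[...,2]-.065)<.006)&(abs(B[...,0])<.07)&(abs(B[...,1])<.088)&(S<90);q=B[m];print("rim",np.percentile(q,[2,98],axis=0).round(3).tolist())
```

```text
[[ 0.5382  0.0506]
 [ 0.5174 -0.1036]
 [ 0.6334 -0.1194]
 [ 0.6572  0.0374]]
box [ 0.58655727 -0.03373861] -0.13528620292186164 [[-0.0004, 0.003], [-0.0011, -0.0013], [0.0018, -0.0017], [-0.0004, 0.0]]
tower pred [0.60071903 0.07030198] hinge [ 0.64600904 -0.04183105]
tab 149 [[0.086, -0.029, 0.191], [0.089, -0.001, 0.209], [0.095, 0.026, 0.217]]
red 149 [[-0.012, 0.119, 0.177], [-0.001, 0.131, 0.207], [0.011, 0.147, 0.218]]
tower [[-0.027, 0.093, 0.109], [-0.004, 0.105, 0.131], [0.024, 0.124, 0.178]]
rim [[-0.062, -0.079, 0.06], [0.064, 0.079, 0.07]]
tab 116 [[0.088, -0.031, 0.19], [0.092, -0.003, 0.209], [0.095, 0.025, 0.22]]
red 40 [[-0.008, 0.122, 0.187], [0.002, 0.137, 0.217], [0.012, 0.144, 0.223]]
tower [[-0.024, 0.091, 0.103], [0.004, 0.105, 0.132], [0.026, 0.128, 0.202]]
rim [[-0.065, -0.082, 0.06], [0.044, 0.078, 0.07]]
```

```bash
cat >> h.py <<'E'
BOX=np.array([.5865,-.0337]);BY=-.135
RACK=np.array([.5495,-.3225]);RY=-.293
def bx(x,y,z,c=None): # box frame -> world
    c_,s_=np.cos(BY),np.sin(BY);return np.r_[BOX+[c_*x-s_*y,s_*x+c_*y],z]
def tobox(p): return np.r_[R.from_euler("z",-BY).as_matrix()[:2,:2]@(np.array(p[:2])-BOX),p[2]]
def down(yaw,flip=0): # tool x down, jaws (z) along the y axis of a frame turned by yaw
    y=np.array([-np.sin(yaw),np.cos(yaw),0])*(-1 if flip else 1);x=np.array([0,0,-1.]);return R.from_matrix(np.stack([x,np.cross(y,x),y],1))
def pose(s): return np.array(s["ee_pos"]),R.from_euler("xyz",s["eef_rot"])
def plan(wps,s,hand,step=.058,turn=.17):
    """wps: [(tip? TCP pos, yaw, rows or None)] -> prints rows"""
    p,r=pose(s);rows=[]
    for pos,yaw,n in wps:
        t=min((down(yaw,f) for f in(0,1)),key=lambda q:(r.inv()*q).magnitude())
        rv=(r.inv()*t).as_rotvec();dp=np.array(pos)-p
        n=n or int(max(np.ceil(np.abs(dp).max()/step),np.ceil(np.abs(rv).max()/turn),1))
        for i in range(n):
            rows.append(np.r_[r.inv().apply(dp/n),rv/n,hand]);r=r*R.from_rotvec(rv/n)
        p=np.array(pos);r=t
    rows=np.array(rows).round(3)+0.
    for i in range(0,len(rows),8): print(str(rows[i:i+8].tolist()).replace(" ",""))
E
python3 - <<'E'
from h import *
from cell import bot
s=bot.get_state();print(pose(s)[1].as_matrix().round(3).tolist())
plan([([.4,-.45,.27],RY,None),([*RACK,.22],RY,None)],s,1)
E
```

```text
[[-0.0, 0.953, 0.303], [0.002, 0.303, -0.953], [-1.0, 0.0, -0.002]]
[[-0.006,0.061,-0.019,0.15,0.0,0.0,1.0],[-0.006,0.058,-0.028,0.15,0.0,0.0,1.0],[-0.006,0.053,-0.036,0.15,0.0,0.0,1.0],[-0.006,0.047,-0.043,0.15,0.0,0.0,1.0],[0.017,0.035,-0.055,0.0,0.0,0.0,1.0],[0.017,0.035,-0.055,0.0,0.0,0.0,1.0],[0.017,0.035,-0.055,0.0,0.0,0.0,1.0]]
```

Call:
jog_arm(
  steps=[
    [-0.006,0.061,-0.019,0.15,0,0,1],
    [-0.006,0.058,-0.028,0.15,0,0,1],
    [-0.006,0.053,-0.036,0.15,0,0,1],
    [-0.006,0.047,-0.043,0.15,0,0,1],
    [0.017,0.035,-0.055,0,0,0,1],
    [0.017,0.035,-0.055,0,0,0,1],
    [0.017,0.035,-0.055,0,0,0,1],
    [0,0,0,0,0,0,1],
  ],
  grip_force=25,
)

```text
clock: 1.1
ee_pos: [0.5387, -0.3345, 0.2194]
eef_rot: [-2.375, 1.564, 2.022]
contact_force: [-0.2, 0.1, 0.2]
width: 0.087
```

```bash
cat >> h.py <<'E'
def wcloud(d,s):
    z=d["z_map"];h,w=z.shape;u,v=np.meshgrid(np.arange(w),np.arange(h))
    a,b=(u-d["cx"])/d["fx"],(v-d["cy"])/d["fy"];t=np.hypot(a,b)+1e-9
    k=np.tan(np.minimum(t,1.45))/t;c=np.stack([a*k*z,b*k*z,z,np.ones_like(z)],-1)
    c=(c@np.array(d["hand_eye"]).T)[...,:3];p,r=pose(s)
    P=c@r.as_matrix().T+p;P[z==0]=np.nan;return P
E
python3 - <<'E'
from h import *
from cell import bot
s=bot.get_state();d=bot.snapshot("wrist");cv2.imwrite("pics/w1.png",d["image"]);P=wcloud(d,s)
hsv=cv2.cvtColor(d["image"],cv2.COLOR_BGR2HSV);H,S,V=[hsv[...,i].astype(int) for i in range(3)]
m=(H>5)&(H<22)&(S>140)&(V>60)&(np.hypot(*(P[...,:2]-RACK).transpose(2,0,1))<.1)
a=P[m&(P[...,2]>.082)&(P[...,2]<.098)];b=P[m&(P[...,2]>.025)&(P[...,2]<.045)]
print(len(a),rect(a),np.median(a[:,2]),len(b),rect(b))
plan([([*RACK,.14],RY,None),([*RACK,.096],RY,None)],s,1)
E
```

```text
1462 [array([ 550.581, -323.44 ]), array([19.222, 92.322]), np.float64(73.437)] 0.08960027752021335 1047 [array([ 550.631, -323.971]), array([129.337,  90.814]), np.float64(73.442)]
[[0.04,0.003,-0.007,-0.012,-0.002,0.002,1.0],[0.04,0.003,-0.007,-0.012,-0.002,0.002,1.0],[0.044,0.0,0.0,0.0,0.0,0.0,1.0]]
```

View pics/w1.png

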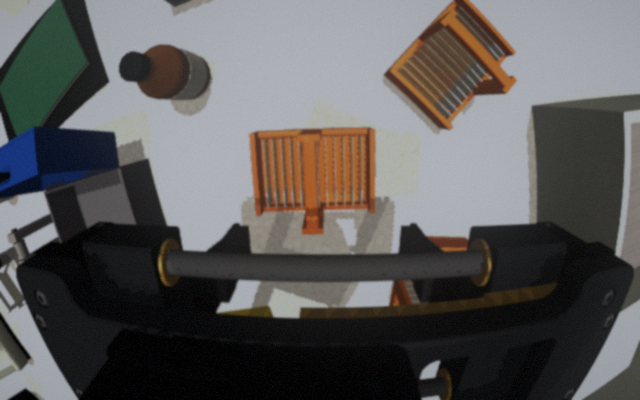

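The wrist view shows the rack at (313,180) centred between the fingers, and it agrees with the top view to 1 mm. Descending.

Call:
jog_arm(
  steps=[
    [0.04,0.003,-0.007,-0.012,-0.002,0.002,1],
    [0.04,0.003,-0.007,-0.012,-0.002,0.002,1],
    [0.035,0,0,0,0,0,1],
    [0.012,0,0,0,0,0,1],
    [0,0,0,0,0,0,1],
  ],
)

```text
clock: 1.78
ee_pos: [0.5449, -0.3318, 0.0936]
eef_rot: [0.655, 1.564, -1.215]
contact_force: [0.1, -0.6, 0.1]
width: 0.0871
```

Run:
```python
from h import *
from cell import bot
s=bot.get_state();print(pose(s)[0])
plan([([.5505,-.3235,.093],RY,None)],s,1)
```

```text
[ 0.5449433  -0.33184639  0.09364585]
[[0.001,0.003,-0.01,-0.006,0.005,-0.004,1.0]]
```

Call:
jog_arm(
  steps=[
    [0.001,0.003,-0.01,-0.006,0.005,-0.004,1],
    [0,0,0,0,0,0,1],
    [0,0,0,0,0,0,0],
    [0,0,0,0,0,0,0],
    [0,0,0,0,0,0,0],
    [0,0,0,0,0,0,0],
    [0,0,0,0,0,0,0],
    [0,0,0,0,0,0,0],
  ],
  grip_force=25,
)

```text
clock: 2.78
ee_pos: [0.5535, -0.3252, 0.0984]
eef_rot: [1.18, 1.562, -0.684]
contact_force: [0.5, -1.2, 0.0]
width: 0.035
```

Run:
```python
from h import *
from cell import bot
s=bot.get_state();p=pose(s)[0];print(p,s["width"])
print((pose(s)[1].inv()*down(RY)).as_rotvec(),(pose(s)[1].inv()*down(RY,1)).as_rotvec())
plan([([p[0],p[1],.24],RY,4),(bx(0,0,.25),BY,7)],s,0)
```

```text
[ 0.55348884 -0.3252115   0.09835369] 0.034993163323121794
[ 3.14103765 -0.01218525 -0.00501755] [-0.00052736  0.00319482 -0.00775869]
[[-0.035,0.0,0.0,0.0,0.001,-0.002,0.0],[-0.035,0.0,0.0,0.0,0.001,-0.002,0.0],[-0.035,0.0,0.0,0.0,0.001,-0.002,0.0],[-0.035,0.0,0.0,0.0,0.001,-0.002,0.0],[-0.001,-0.008,-0.041,-0.023,0.0,0.0,0.0],[-0.001,-0.007,-0.041,-0.023,0.0,0.0,0.0],[-0.001,-0.006,-0.042,-0.023,0.0,0.0,0.0],[-0.001,-0.005,-0.042,-0.023,0.0,0.0,0.0]]
[[-0.001,-0.004,-0.042,-0.023,0.0,0.0,0.0],[-0.001,-0.003,-0.042,-0.023,0.0,0.0,0.0],[-0.001,-0.002,-0.042,-0.023,0.0,0.0,0.0]]
```

Call:
jog_arm(
  steps=[
    [0.004,0,0,0,0,0,0],
    [0.002,0,0,0,0,0,0],
    [0,0,0,0,0,0,0],
    [0,0,0,0,0,0,0],
    [0,0,0,0,0,0,0],
    [0,0,0,0,0,0,0],
  ],
)

```text
clock: 3.52
ee_pos: [0.5534, -0.3252, 0.0916]
eef_rot: [1.181, 1.563, -0.684]
contact_force: [0.8, 0.3, -0.6]
width: 0.0118
```

Call:
jog_arm(
  steps=[
    [-0.02,0,0,0,0,0,0],
    [-0.04,0,0,0,0,0,0],
    [-0.04,0,0,0,0,0,0],
    [-0.04,0,0,0,0,0,0],
    [-0.01,0,0,0,0,0,0],
    [0,0,0,0,0,0,0],
  ],
  grip_force=35,
)

```text
clock: 4.28
ee_pos: [0.5516, -0.3237, 0.249]
eef_rot: [1.178, 1.564, -0.686]
contact_force: [0.8, 0.3, -1.8]
width: 0.0116
```

Run:
```python
from h import *
from cell import bot
s=bot.get_state();p=pose(s)[0];print(p,s["width"],s["contact_force"])
plan([(bx(.003,0,.24),BY,8)],s,0)
```

```text
[ 0.5516471  -0.3236956   0.24901792] 0.011630269736698125 [ 0.80455746  0.25266127 -1.77135416]
[[0.001,-0.006,-0.036,-0.02,0.0,-0.001,0.0],[0.001,-0.005,-0.036,-0.02,0.0,-0.001,0.0],[0.001,-0.005,-0.036,-0.02,0.0,-0.001,0.0],[0.001,-0.004,-0.036,-0.02,0.0,-0.001,0.0],[0.001,-0.003,-0.036,-0.02,0.0,-0.001,0.0],[0.001,-0.002,-0.036,-0.02,0.0,-0.001,0.0],[0.001,-0.002,-0.036,-0.02,0.0,-0.001,0.0],[0.001,-0.001,-0.036,-0.02,0.0,-0.001,0.0]]
```

Call:
jog_arm(
  steps=[
    [0.001,-0.006,-0.02,-0.02,0,0,0],
    [0.001,-0.006,-0.036,-0.02,0,0,0],
    [0.001,-0.005,-0.036,-0.02,0,0,0],
    [0.001,-0.005,-0.036,-0.02,0,0,0],
    [0.001,-0.004,-0.036,-0.02,0,0,0],
    [0.001,-0.002,-0.036,-0.02,0,0,0],
    [0.001,-0.002,-0.036,-0.02,0,0,0],
    [0.001,-0.001,-0.03,-0.02,0,0,0],
  ],
)

```text
clock: 5.28
ee_pos: [0.5688, -0.0385, 0.222]
eef_rot: [-1.897, 1.546, 2.692]
contact_force: [0.7, -1.0, -2.5]
width: 0.0113
```

Run:
```python
from h import *
from cell import bot
s=bot.get_state();p=pose(s)[0];print(p,tobox(p),s["width"],s["contact_force"])
plan([(bx(.003,0,.235),BY,2)],s,0)
```

```text
[ 0.56882702 -0.03846412  0.22201982] [-0.01687098 -0.00709939  0.22201982] 0.011267266270980505 [ 0.70425333 -1.00134767 -2.4521604 ]
[[-0.007,0.01,-0.003,0.006,-0.004,0.012,0.0],[-0.007,0.01,-0.004,0.006,-0.004,0.012,0.0]]
```

Call:
jog_arm(
  steps=[
    [-0.007,0.01,-0.003,0.006,-0.004,0.012,0],
    [-0.007,0.01,-0.004,0.006,-0.004,0.012,0],
    [0,0,0,0,0,0,0],
  ],
)

```text
clock: 5.65
ee_pos: [0.5882, -0.0303, 0.2321]
eef_rot: [-1.564, 1.566, 3.016]
contact_force: [0.4, -0.4, -2.0]
width: 0.0115
```

```bash
cat > look.py <<'E'
from h import *
from cell import bot
s=bot.get_state();p=pose(s)[0];print(p,tobox(p),s["width"],s["contact_force"])
for n in("wrist","scene"):
    d=bot.snapshot(n);cv2.imwrite(f"pics/{n}_{s['clock']:.1f}.png",d["image"]);P=wcloud(d,s) if n=="wrist" else cloud(d)
    hsv=cv2.cvtColor(d["image"],cv2.COLOR_BGR2HSV);H,S,V=[hsv[...,i].astype(int) for i in range(3)]
    m=(H>5)&(H<22)&(S>140)&(V>60)&(np.hypot(*(P[...,:2]-BOX).transpose(2,0,1))<.11)
    zo=p[2]-.0916 # rack underside
    a=P[m&(abs(P[...,2]-zo-.089)<.01)];b=P[m&(P[...,2]>zo+.02)&(P[...,2]<zo+.045)]
    for q in(a,b):
        if len(q)>20: r=rect(q);print(n,len(q),r,tobox([*r[0]/1000,0])[:2].round(4),np.percentile(q[:,2],[2,50,98]).round(3))
E
python3 look.py
python3 - <<'E'
from h import *
from cell import bot
plan([(bx(.003,0,.225),BY,1)],bot.get_state(),0)
E
```

```text
[ 0.58821214 -0.03034072  0.23213744] [0.00124443 0.00355915 0.23213744] 0.011493034679593445 [ 0.44062785 -0.42460974 -1.99642159]
wrist 2783 [array([595.743, -30.91 ]), array([29.145, 70.994]), np.float64(82.292)] [0.0088 0.004 ] [0.223 0.23  0.231]
wrist 2039 [array([587.453, -29.125]), array([130.892,  86.839]), np.float64(82.378)] [0.0003 0.0047] [0.161 0.175 0.184]
scene 64 [array([605.192, -30.661]), array([17.947, 51.745]), np.float64(76.044)] [0.0181 0.0055] [0.223 0.229 0.234]
scene 229 [array([585.192, -31.362]), array([133.109,  91.633]), np.float64(84.802)] [-0.0016  0.0021] [0.161 0.172 0.183]
[[0.007,0.002,0.003,0.003,0.0,0.007,0.0]]
```

Tray is centred over the box to within 5 mm (measured at +0, +4 mm). Lowering.

Call:
jog_arm(
  steps=[
    [0.02,0,0.004,0.003,0,0.007,0],
    [0.03,0,0,0,0,0,0],
    [0.03,0,0,0,0,0,0],
    [0,0,0,0,0,0,0],
  ],
)

```text
clock: 6.25
ee_pos: [0.5863, -0.0384, 0.1499]
eef_rot: [0.828, 1.57, -0.882]
contact_force: [-0.1, 0.2, -2.3]
width: 0.0117
```

Run:
```python
from h import *
from cell import bot
s=bot.get_state();p=pose(s)[0];print(p,tobox(p),s["width"],s["contact_force"])
plan([(bx(.0015,0,.0956),BY,3)],s,0)
```

```text
[ 0.58628072 -0.03840458  0.14986458] [ 0.0004159  -0.00469128  0.14986458] 0.011677154840828574 [-0.08141989  0.16954302 -2.30751   ]
[[0.018,0.0,-0.002,-0.002,0.0,0.0,0.0],[0.018,0.0,-0.002,-0.002,0.0,0.0,0.0],[0.018,0.0,-0.002,-0.002,0.0,0.0,0.0]]
```

Call:
jog_arm(
  steps=[
    [0.014,0,-0.002,-0.002,0,0,0],
    [0.014,0,-0.002,-0.002,0,0,0],
    [0.01,0,0,0,0,0,0],
    [0.006,0,0,0,0,0,0],
    [0,0,0,0,0,0,0],
  ],
)

```text
clock: 6.88
ee_pos: [0.5889, -0.0352, 0.1063]
eef_rot: [1.383, 1.565, -0.325]
contact_force: [0.9, 0.5, -2.2]
width: 0.0116
```

```bash
python3 look.py
```

```text
[ 0.58890697 -0.03524093  0.10625933] [ 0.00259246 -0.00120296  0.10625933] 0.011579974049968753 [ 0.94347901  0.49097913 -2.19421872]
wrist 2824 [array([596.352, -35.531]), array([29.934, 71.434]), np.float64(83.136)] [ 0.01   -0.0005] [0.096 0.104 0.105]
wrist 2471 [array([588.48 , -34.731]), array([132.643,  87.15 ]), np.float64(82.137)] [ 0.0021 -0.0008] [0.035 0.049 0.058]
scene 29 [array([553.478, -31.303]), array([130.852,  30.058]), np.float64(83.132)] [-0.033  -0.0021] [0.036 0.049 0.058]
```

Still freely hanging and centred (2, -1 mm). 10 mm left.

Call:
jog_arm(
  steps=[
    [0.005,0,0,0,0,0,0],
    [0.003,0,0,0,0,0,0],
    [0.003,0,0,0,0,0,0],
    [0.002,0,0,0,0,0,0],
    [0.001,0,0,0,0,0,0],
    [0,0,0,0,0,0,0],
  ],
)

```text
clock: 7.72
ee_pos: [0.5906, -0.0356, 0.0959]
eef_rot: [1.415, 1.562, -0.292]
contact_force: [-0.3, 0.1, -1.5]
width: 0.0118
```

Call:
jog_arm(
  steps=[
    [0.002,0.001,0,0,0,0,0],
    [0.002,0.001,0,0,0,0,0],
    [0.002,0,0,0,0,0,0],
    [0,0,0,0,0,0,0],
  ],
)

```text
clock: 8.22
ee_pos: [0.5929, -0.0359, 0.0958]
eef_rot: [1.337, 1.563, -0.369]
contact_force: [-0.3, 0.7, -2.2]
width: 0.0118
```

```bash
python3 look.py
```

```text
[ 0.59291754 -0.03588063  0.09581128] [ 0.00665264 -0.00129705  0.09581128] 0.011792774644400563 [-0.28344364  0.67615137 -2.20561718]
wrist 2832 [array([601.142, -35.522]), array([29.51 , 72.318]), np.float64(71.995)] [0.0148 0.0002] [0.086 0.094 0.095]
wrist 2404 [array([592.703, -35.38 ]), array([132.583,  87.051]), np.float64(82.562)] [ 0.0064 -0.0008] [0.025 0.038 0.048]
```

Call:
jog_arm(
  steps=[
    [0.001,-0.003,0,0,0,0,0],
    [0.002,-0.003,0,0,0,0,0],
    [0.004,0,0,0,0,0,0],
    [0.004,0,0,0,0,0,0],
  ],
)

```text
clock: 8.82
ee_pos: [0.5921, -0.0358, 0.0955]
eef_rot: [1.439, 1.552, -0.268]
contact_force: [-16.2, 2.4, 31.6]
width: 0.0115
```

```bash
python3 look.py
```

```text
[ 0.59205659 -0.03583757  0.09552304] [ 0.00579373 -0.00137026  0.09552304] 0.011451570889320476 [-16.24759366   2.36758184  31.59175838]
wrist 2800 [array([600.339, -35.92 ]), array([30.134, 71.605]), np.float64(72.307)] [ 0.014  -0.0003] [0.086 0.094 0.095]
wrist 2384 [array([582.817, -33.982]), array([132.711, 104.708]), np.float64(82.053)] [-0.0036 -0.0008] [0.024 0.038 0.044]
```

Call:
jog_arm(
  steps=[
    [-0.001,-0.002,0,0,0,0,0],
    [0,-0.001,0,0,0,0,0],
    [0,0,0,0,0,0,0],
    [0,0,0,0,0,0,0],
  ],
)

```text
clock: 9.43
ee_pos: [0.588, -0.0352, 0.0957]
eef_rot: [1.431, 1.553, -0.275]
contact_force: [1.0, -1.0, 2.0]
width: 0.0113
```

```bash
python3 look.py
```

```text
[ 0.58796056 -0.03521288  0.09566482] [ 0.00165089 -0.00130254  0.09566482] 0.011347110566051687 [ 1.00614425 -0.95378311  1.95472649]
wrist 2799 [array([595.597, -35.584]), array([29.898, 70.894]), np.float64(82.484)] [ 0.0093 -0.0006] [0.086 0.094 0.095]
wrist 2467 [array([587.769, -34.77 ]), array([132.528,  87.073]), np.float64(82.17)] [ 0.0014 -0.0009] [0.024 0.038 0.046]
```

Seated and centred (1.4, -0.9 mm), still held. Release and lift.

Call:
jog_arm(
  steps=[
    [0,0,0,0,0,0,0.4],
    [0,0,0,0,0,0,0.4],
    [0,0,0,0,0,0,0.4],
    [-0.02,0,0,0,0,0,0.4],
    [-0.05,0,0,0,0,0,0.4],
    [-0.06,0,0,0,0,0,0],
    [-0.06,0,0,0,0,0,0],
    [0,0,0,0,0,0,0],
  ],
)

```text
clock: 10.52
ee_pos: [0.5844, -0.0343, 0.2969]
eef_rot: [1.427, 1.552, -0.279]
contact_force: [-0.2, 1.0, 0.5]
width: 0.0122
```

Run:
```python
from h import *
from cell import bot
s=bot.get_state();p=pose(s)[0];print(p,tobox(p),s["width"],s["contact_force"])
d=bot.snapshot("top");cv2.imwrite("pics/t2.png",cv2.resize(d["image"][90:240,190:420],None,fx=3,fy=3))
# behind tab: tip z .198 -> TCP .223 ; box x .112
plan([(bx(.03,-.012,.30),BY,None),(bx(.115,-.012,.295),BY,None),(bx(.115,-.012,.224),BY,None)],s,0,.045)
```

```text
[ 0.58437288 -0.03429844  0.29688393] [-0.00202722 -0.00087928  0.29688393] 0.01221194743626315 [-0.18890777  1.00417066  0.47443396]
[[-0.002,0.032,0.011,-0.001,0.003,-0.019,0.0],[0.003,0.042,0.0,0.0,0.0,0.0,0.0],[0.003,0.042,0.0,0.0,0.0,0.0,0.0],[0.035,0.0,0.0,0.0,0.0,0.0,0.0],[0.036,0.0,0.0,0.0,0.0,0.0,0.0]]
```

View pics/t2.png

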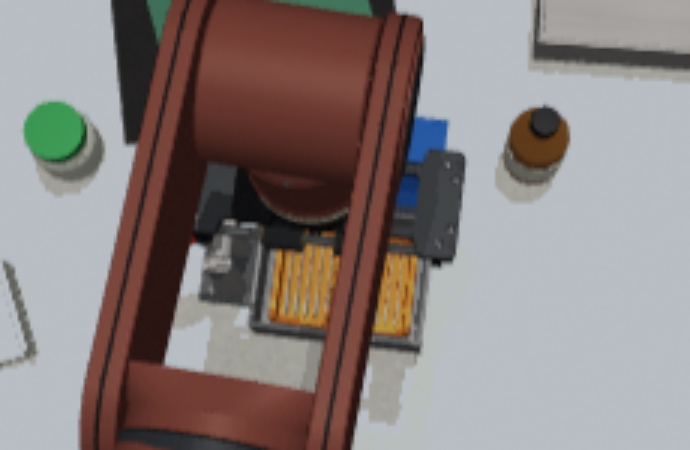

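Call:
jog_arm(
  steps=[
    [0,0,0,0,0,0,0],
    [0,0,0,0,0,0,0],
  ],
)

```text
clock: 10.82
ee_pos: [0.5818, -0.0338, 0.2919]
eef_rot: [1.361, 1.56, -0.346]
contact_force: [-0.0, 1.1, 0.4]
width: 0.0012
```

The top view shows the rack in the box at crop (345,290), and the fingers are now shut and empty. Next I'll go behind the lid tab.

Call:
jog_arm(
  steps=[
    [-0.004,0.032,0.011,0,0,-0.01,0],
    [0,0.045,0,0,0,0,0],
    [0,0.045,0,0,0,0,0],
    [0,0,0,0,0,0,0],
  ],
)

```text
clock: 11.32
ee_pos: [0.7009, -0.0613, 0.2866]
eef_rot: [-1.473, 1.557, 3.104]
contact_force: [-1.7, 0.8, -0.4]
width: 0.0007
```

Run:
```python
from h import *
from cell import bot
s=bot.get_state();p=pose(s)[0];print(p,tobox(p),s["contact_force"])
plan([(bx(.117,-.012,.28),BY,1),(bx(.117,-.012,.224),BY,2)],s,0)
```

```text
[ 0.70091652 -0.06129753  0.2865894 ] [ 0.11708984 -0.01194708  0.2865894 ] [-1.68280849  0.82408468 -0.35510118]
[[0.007,0.0,0.0,-0.001,0.001,0.014,0.0],[0.028,0.0,0.0,0.0,0.0,0.0,0.0],[0.028,0.0,0.0,0.0,0.0,0.0,0.0]]
```

Call:
jog_arm(
  steps=[
    [0.015,0,0,0,0,0.014,0],
    [0.03,0,0,0,0,0,0],
    [0.018,0,0,0,0,0,0],
    [0,0,0,0,0,0,0],
  ],
)

```text
clock: 11.82
ee_pos: [0.697, -0.0606, 0.2176]
eef_rot: [-1.469, 1.562, 3.108]
contact_force: [-0.4, 0.1, 0.3]
width: 0.0008
```

```bash
cat >> h.py <<'E'
def lidpt(th,s=.14,y=-.012): return bx(.06-s*np.cos(th)+.014*np.sin(th)+.0095,y,.065+s*np.sin(th)+.014*np.cos(th)+.025)
E
python3 - <<'E'
from h import *
from cell import bot
s=bot.get_state();p=pose(s)[0];print(p,tobox(p),s["contact_force"])
print([(t,tobox(lidpt(t)).round(3).tolist()) for t in (1.7,1.5,1.3,1.1,.9,.7,.5,.3,0)])
plan([(lidpt(t),BY,1) for t in(1.7,1.55,1.4,1.25,1.1,.95,.8)],s,0)
E
```

```text
[ 0.69696833 -0.0605593   0.2175509 ] [ 0.11307821 -0.01174695  0.2175509 ] [-0.43830245  0.13642339  0.31035282]
[(1.7, [0.101, -0.012, 0.227]), (1.5, [0.074, -0.012, 0.231]), (1.3, [0.046, -0.012, 0.229]), (1.1, [0.018, -0.012, 0.221]), (0.9, [-0.007, -0.012, 0.208]), (0.7, [-0.029, -0.012, 0.191]), (0.5, [-0.047, -0.012, 0.169]), (0.3, [-0.06, -0.012, 0.145]), (0, [-0.07, -0.012, 0.104])]
[[-0.009,-0.012,0.0,0.0,0.001,0.008,0.0],[-0.003,-0.021,0.0,0.0,0.0,0.0,0.0],[0.0,-0.021,0.0,0.0,0.0,0.0,0.0],[0.003,-0.021,0.0,0.0,0.0,0.0,0.0],[0.006,-0.02,0.0,0.0,0.0,0.0,0.0],[0.009,-0.019,0.0,0.0,0.0,0.0,0.0],[0.012,-0.017,0.0,0.0,0.0,0.0,0.0]]
```

Call:
jog_arm(
  steps=[
    [-0.006,-0.012,0,0,0,0.008,0],
    [-0.003,-0.021,0,0,0,0,0],
    [0,-0.021,0,0,0,0,0],
    [0.003,-0.021,0,0,0,0,0],
    [0,0,0,0,0,0,0],
  ],
)

```text
clock: 12.45
ee_pos: [0.6239, -0.0506, 0.2301]
eef_rot: [1.465, 1.559, -0.242]
contact_force: [-0.6, 0.5, 1.0]
width: 0.0002
```

Run:
```python
from h import *
from cell import bot
s=bot.get_state();p=pose(s)[0];print(p,tobox(p),s["contact_force"])
d=bot.snapshot("scene");cv2.imwrite("pics/s3.png",cv2.resize(d["image"][120:250,250:420],None,fx=4,fy=4))
plan([(lidpt(t),BY,1) for t in(1.2,1.05,.9,.75,.6,.5,.4)],s,0)
```

```text
[ 0.62386357 -0.05060162  0.23012621] [ 0.0392984  -0.01171907  0.23012621] [-0.64350197  0.5265535   0.98634499]
[[0.004,-0.008,0.0,0.0,0.001,-0.012,0.0],[0.007,-0.02,0.0,0.0,0.0,0.0,0.0],[0.01,-0.019,0.0,0.0,0.0,0.0,0.0],[0.013,-0.017,0.0,0.0,0.0,0.0,0.0],[0.015,-0.015,0.0,0.0,0.0,0.0,0.0],[0.011,-0.009,0.0,0.0,0.0,0.0,0.0],[0.012,-0.007,0.0,0.0,0.0,0.0,0.0]]
```

View pics/s3.png

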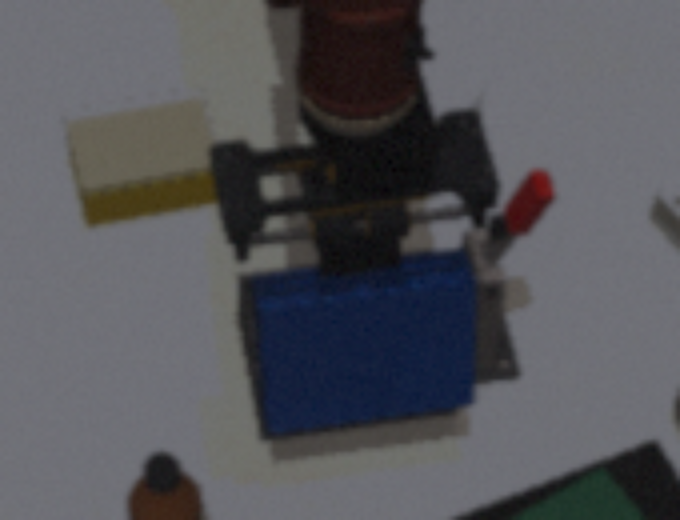

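The view shows the lid (365,345) following the fingers, tilted towards the box, with the fingers behind its tab at (355,250). The clamp handle at (530,200) is clear. I'll continue the arc.

Call:
jog_arm(
  steps=[
    [0.005,-0.012,0,0,0,-0.012,0],
    [0.007,-0.02,0,0,0,0,0],
    [0.01,-0.019,0,0,0,0,0],
    [0.013,-0.017,0,0,0,0,0],
    [0,0,0,0,0,0,0],
  ],
)

```text
clock: 13.12
ee_pos: [0.559, -0.0418, 0.1969]
eef_rot: [1.445, 1.564, -0.261]
contact_force: [0.7, -0.5, 0.5]
width: 0.0002
```

Run:
```python
from h import *
from cell import bot
s=bot.get_state();p=pose(s)[0];print(p,tobox(p),s["contact_force"])
plan([(lidpt(t),BY,1) for t in(.8,.68,.56,.44,.32,.2,.1,0)],s,0)
```

```text
[ 0.55903487 -0.0417726   0.19691393] [-0.02612874 -0.01169569  0.19691393] [ 0.68581096 -0.49896131  0.49414016]
[[-0.003,0.008,0.0,-0.001,0.001,-0.007,0.0],[0.011,-0.013,0.0,0.0,0.0,0.0,0.0],[0.013,-0.011,0.0,0.0,0.0,0.0,0.0],[0.014,-0.01,0.0,0.0,0.0,0.0,0.0],[0.015,-0.008,0.0,0.0,0.0,0.0,0.0],[0.016,-0.006,0.0,0.0,0.0,0.0,0.0],[0.014,-0.003,0.0,0.0,0.0,0.0,0.0],[0.014,-0.002,0.0,0.0,0.0,0.0,0.0]]
```

Call:
jog_arm(
  steps=[
    [0.006,-0.012,0,0,0,-0.007,0],
    [0.013,-0.012,0,0,0,0,0],
    [0.015,-0.011,0,0,0,0,0],
    [0.015,-0.008,0,0,0,0,0],
    [0.016,-0.007,0,0,0,0,0],
    [0,0,0,0,0,0,0],
  ],
)

```text
clock: 13.88
ee_pos: [0.5105, -0.0354, 0.1311]
eef_rot: [1.333, 1.567, -0.373]
contact_force: [0.5, -0.4, 0.2]
width: 0.0005
```

Run:
```python
from h import *
from cell import bot
s=bot.get_state();p=pose(s)[0];print(p,tobox(p),s["contact_force"])
plan([(bx(-.08,-.012,z),BY,1) for z in(.12,.11,.104)],s,0)
```

```text
[ 0.51050956 -0.03537111  0.13109044] [-0.07507412 -0.01188349  0.13109044] [ 0.46665612 -0.41920818  0.23048912]
[[0.011,-0.005,0.0,-0.001,0.001,-0.003,0.0],[0.01,0.0,0.0,0.0,0.0,0.0,0.0],[0.006,0.0,0.0,0.0,0.0,0.0,0.0]]
```

Call:
jog_arm(
  steps=[
    [0.012,-0.006,0,0,0,0,0],
    [0.012,0,0,0,0,0,0],
    [0.006,0,0,0,0,0,0],
    [0.004,0,0,0,0,0,0],
    [0.003,0,0,0,0,0,0],
    [0.003,0,0,0,0,0,0],
  ],
)

```text
clock: 14.62
ee_pos: [0.5057, -0.0349, 0.104]
eef_rot: [-0.301, 1.569, -2.006]
contact_force: [-13.4, 1.6, 28.2]
width: 0.0003
```

Call:
jog_arm(
  steps=[
    [0,0,0,0,0,0,0],
    [-0.02,0,0,0,0,0,0],
    [-0.05,0,0,0,0,0,0],
    [-0.06,0,0,0,0,0,0],
    [-0.05,0,0,0,0,0,0],
    [0,0,0,0,0,0,0],
  ],
)

```text
clock: 15.38
ee_pos: [0.5059, -0.0346, 0.2868]
eef_rot: [-1.091, 1.567, -2.796]
contact_force: [0.7, -0.6, -0.2]
width: 0.0005
```

```bash
cat >> h.py <<'E'
def clpt(ph,r=.08,x=0.,m=0): return bx(x,.105-r*np.cos(ph)+.008*np.sin(ph)+(.015+m),.122+r*np.sin(ph)+.008*np.cos(ph)+.025)
E
python3 - <<'E'
from h import *
from cell import bot
s=bot.get_state();p=pose(s)[0];print(p,tobox(p),s["contact_force"])
for n in("scene","wrist"):
    d=bot.snapshot(n);P=cloud(d) if n=="scene" else wcloud(d,s);B=P.copy();B[...,:2]=(P[...,:2]-BOX)@R.from_euler("z",BY).as_matrix()[:2,:2]
    hsv=cv2.cvtColor(d["image"],cv2.COLOR_BGR2HSV);H,S,V=[hsv[...,i].astype(int) for i in range(3)]
    b=(H>100)&(H<130)&(S>140)&(abs(B[...,0])<.055)&(abs(B[...,1])<.075);q=B[b]
    if len(q)>50:
        q=q[abs(q[:,2]-np.median(q[:,2]))<.01];c=np.linalg.lstsq(np.c_[q[:,:2],np.ones(len(q))],q[:,2],rcond=None)[0];print(n,"lid plane",len(q),c.round(3))
    m=((H<5)|(H>174))&(S>150)&(V>50)&(abs(B[...,0])<.04)&(abs(B[...,1]-.13)<.06)&(B[...,2]>.1)&(B[...,2]<.24);print("red",m.sum(),np.percentile(B[m],[3,50,97],axis=0).round(3).tolist() if m.sum() else 0)
plan([(bx(-.05,.1,.28),BY,None),(bx(0,.178,.28),BY,None)],s,0,.05)
E
```

```text
[ 0.50589541 -0.03459949  0.28683685] [-0.07975013 -0.0117399   0.28683685] [ 0.72576532 -0.57686443 -0.19592167]
scene lid plane 1407 [-0.005  0.001  0.107]
red 91 [[-0.007, 0.119, 0.178], [0.007, 0.131, 0.203], [0.013, 0.146, 0.219]]
wrist lid plane 15597 [ 0.004 -0.     0.11 ]
red 870 [[-0.007, 0.121, 0.185], [0.003, 0.132, 0.214], [0.013, 0.145, 0.222]]
[[0.002,0.01,-0.037,0.0,0.001,0.001,0.0],[0.002,0.01,-0.037,0.0,0.001,0.001,0.0],[0.002,0.01,-0.037,0.0,0.001,0.001,0.0],[0.0,0.025,-0.039,0.0,0.0,0.0,0.0],[0.0,0.025,-0.039,0.0,0.0,0.0,0.0]]
```

Lid plane is level at 107 mm, so it's fully closed. Now the clamp.

Call:
jog_arm(
  steps=[
    [0,0.01,-0.037,0,0,0,0],
    [0,0.01,-0.037,0,0,0,0],
    [0,0.01,-0.037,0,0,0,0],
    [0,0.025,-0.04,0,0,0,0],
    [0,0.025,-0.04,0,0,0,0],
    [0,0,0,0,0,0,0],
  ],
)

```text
clock: 16.23
ee_pos: [0.6054, 0.1487, 0.2622]
eef_rot: [-1.409, 1.534, -3.116]
contact_force: [-0.5, -1.4, -0.0]
width: 0.0004
```

Run:
```python
from h import *
from cell import bot
s=bot.get_state();p=pose(s)[0];print(p,tobox(p),s["contact_force"])
plan([(bx(0.002,.18,.27),BY,1),(bx(.002,.18,.215),BY,2)],s,0)
print([(t,tobox(clpt(t)).round(3).tolist()) for t in(1.9,1.7,1.5,1.2,.9,.6,.3,0)])
```

```text
[0.60538186 0.14866627 0.26220044] [-0.00583467  0.1832483   0.26220044] [-0.52242433 -1.44007452 -0.01476206]
[[-0.008,0.008,0.003,-0.002,0.006,0.036,0.0],[0.028,0.0,0.0,0.0,0.0,0.0,0.0],[0.028,0.0,0.0,0.0,0.0,0.0,0.0]]
[(1.9, [-0.0, 0.153, 0.22]), (1.7, [0.0, 0.138, 0.225]), (1.5, [0.0, 0.122, 0.227]), (1.2, [0.0, 0.098, 0.224]), (0.9, [-0.0, 0.077, 0.215]), (0.6, [-0.0, 0.058, 0.199]), (0.3, [0.0, 0.046, 0.178]), (0, [0.0, 0.04, 0.155])]
```

Call:
jog_arm(
  steps=[
    [0.005,0.008,0.003,-0.002,0.006,0.036,0],
    [0.025,0,0,0,0,0,0],
    [0.02,0,0,0,0,0,0],
    [0,0,0,0,0,0,0],
  ],
)

```text
clock: 16.73
ee_pos: [0.6073, 0.1418, 0.2014]
eef_rot: [-1.222, 1.557, -2.928]
contact_force: [-0.0, 1.0, 0.0]
width: 0.0002
```

Run:
```python
from h import *
from cell import bot
s=bot.get_state();p=pose(s)[0];print(p,tobox(p),s["contact_force"])
plan([(clpt(t),BY,1) for t in(1.9,1.7,1.5,1.3,1.1,.9,.7,.5)],s,0)
```

```text
[0.60734652 0.14176075 0.20142759] [-0.00295847  0.17667003  0.20142759] [-0.00930606  1.03961673  0.04088996]
[[-0.019,0.003,0.023,0.0,0.005,0.013,0.0],[-0.005,0.0,0.015,0.0,0.0,0.0,0.0],[-0.002,0.0,0.016,0.0,0.0,0.0,0.0],[0.001,0.0,0.016,0.0,0.0,0.0,0.0],[0.004,0.0,0.015,0.0,0.0,0.0,0.0],[0.007,0.0,0.014,0.0,0.0,0.0,0.0],[0.01,0.0,0.013,0.0,0.0,0.0,0.0],[0.012,0.0,0.01,0.0,0.0,0.0,0.0]]
```

Call:
jog_arm(
  steps=[
    [-0.016,0.003,0.018,0,0.005,0.013,0],
    [-0.007,0,0.018,0,0,0,0],
    [-0.002,0,0.016,0,0,0,0],
    [0.001,0,0.016,0,0,0,0],
    [0.004,0,0.015,0,0,0,0],
    [0,0,0,0,0,0,0],
  ],
)

```text
clock: 17.48
ee_pos: [0.5985, 0.054, 0.2275]
eef_rot: [2.56, 1.564, 0.852]
contact_force: [0.5, 0.5, -0.1]
width: 0.0006
```

Run:
```python
from h import *
from cell import bot
s=bot.get_state();p=pose(s)[0];print(p,tobox(p),s["contact_force"])
d=bot.snapshot("scene");cv2.imwrite("pics/s4.png",cv2.resize(d["image"][120:250,270:440],None,fx=4,fy=4))
plan([(clpt(t),BY,1) for t in(1.1,.95,.8,.65,.5,.35,.2,0)],s,0)
```

```text
[0.59853266 0.05401455 0.22749854] [1.17645098e-04 8.85359476e-02 2.27498539e-01] [ 0.49432801  0.46912378 -0.12576987]
[[0.006,0.0,-0.002,-0.002,-0.006,-0.004,0.0],[0.005,0.0,0.011,0.0,0.0,0.0,0.0],[0.007,0.0,0.01,0.0,0.0,0.0,0.0],[0.008,0.0,0.009,0.0,0.0,0.0,0.0],[0.009,0.0,0.008,0.0,0.0,0.0,0.0],[0.01,0.0,0.006,0.0,0.0,0.0,0.0],[0.011,0.0,0.004,0.0,0.0,0.0,0.0],[0.016,0.0,0.003,0.0,0.0,0.0,0.0]]
```

View pics/s4.png

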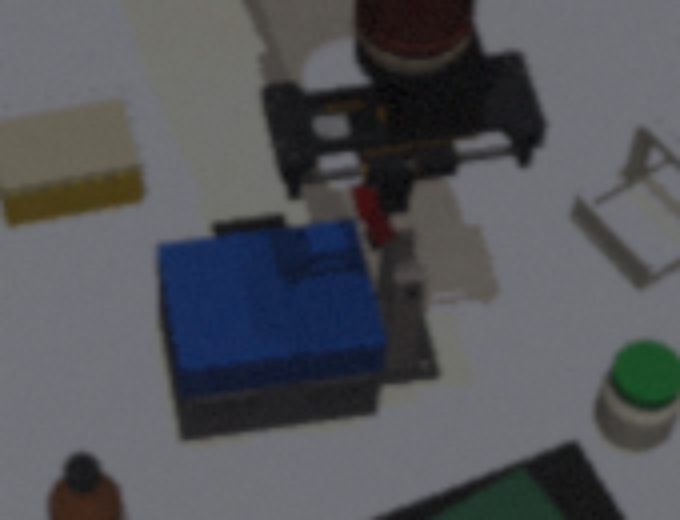

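The lid is shut (270,300), and the red handle (375,212) is leaning over the lid ahead of the fingers. I'll keep going.

Call:
jog_arm(
  steps=[
    [0.008,0,0.008,0,0,0,0],
    [0.008,0,0.011,0,0,0,0],
    [0.009,0,0.01,0,0,0,0],
    [0.01,0,0.009,0,0,0,0],
    [0.011,0,0.008,0,0,0,0],
    [0.011,0,0.006,0,0,0,0],
    [0,0,0,0,0,0,0],
  ],
)

```text
clock: 18.4
ee_pos: [0.5945, 0.0031, 0.177]
eef_rot: [2.18, 1.555, 0.476]
contact_force: [-0.4, -0.4, 1.0]
width: 0.0004
```

Run:
```python
from h import *
from cell import bot
s=bot.get_state();p=pose(s)[0];print(p,tobox(p),s["contact_force"])
plan([(bx(0,.028,z),BY,1) for z in(.17,.16,.155)],s,0)
```

```text
[0.59452072 0.00313713 0.17702799] [0.00298983 0.03758147 0.17702799] [-0.38363605 -0.3876972   0.98000035]
[[0.007,-0.003,0.01,0.002,-0.009,-0.013,0.0],[0.01,0.0,0.0,0.0,0.0,0.0,0.0],[0.005,0.0,0.0,0.0,0.0,0.0,0.0]]
```

Call:
jog_arm(
  steps=[
    [0.008,-0.003,0.01,0.002,-0.009,-0.013,0],
    [0.01,0,0,0,0,0,0],
    [0.005,0,0,0,0,0,0],
    [0.003,0,0,0,0,0,0],
    [0.003,0,0,0,0,0,0],
    [0.003,0,0,0,0,0,0],
  ],
)

```text
clock: 19.15
ee_pos: [0.5923, -0.0087, 0.155]
eef_rot: [0.717, 1.565, -0.987]
contact_force: [-10.6, 3.7, 20.8]
width: 0.0006
```

Call:
jog_arm(
  steps=[
    [0.002,0,0,0,0,0,0],
    [0,0,0,0,0,0,0],
    [-0.02,0,0,0,0,0,0],
    [-0.05,0,0,0,0,0,0],
    [-0.06,0,0,0,0,0,0],
    [-0.02,0,0,0,0,0,0],
    [0,0,0,0,0,0,0],
  ],
)

```text
clock: 20.02
ee_pos: [0.5913, -0.0112, 0.313]
eef_rot: [0.277, 1.56, -1.428]
contact_force: [0.1, 0.4, -0.6]
width: 0.0003
```

Run:
```python
from h import *
from cell import bot
s=bot.get_state();p=pose(s)[0];print(p,tobox(p),s["contact_force"])
for n in("scene","wrist"):
    d=bot.snapshot(n);P=cloud(d) if n=="scene" else wcloud(d,s);B=P.copy();B[...,:2]=(P[...,:2]-BOX)@R.from_euler("z",BY).as_matrix()[:2,:2]
    if n=="scene": cv2.imwrite("pics/s5.png",cv2.resize(d["image"][100:290,170:480],None,fx=2.5,fy=2.5))
    hsv=cv2.cvtColor(d["image"],cv2.COLOR_BGR2HSV);H,S,V=[hsv[...,i].astype(int) for i in range(3)]
    b=(H>100)&(H<130)&(S>140)&(abs(B[...,0])<.055)&(abs(B[...,1])<.075);q=B[b];q=q[abs(q[:,2]-np.median(q[:,2]))<.01]
    print(n,"lid",np.linalg.lstsq(np.c_[q[:,:2],np.ones(len(q))],q[:,2],rcond=None)[0].round(3))
    m=((H<5)|(H>174))&(S>150)&(V>40)&(abs(B[...,0])<.03)&(B[...,1]>-.02)&(B[...,1]<.07)&(B[...,2]>.11)&(B[...,2]<.18);q=B[m];q=q[q[:,2]>np.median(q[:,2])-.004]
    print("red",len(q),np.percentile(q,[3,50,97],axis=0).round(3).tolist(),"slope",np.polyfit(q[:,1],q[:,2],1).round(3))
```

```text
[ 0.59125489 -0.01120374  0.31299674] [0.00168385 0.02293154 0.31299674] [ 0.09246385  0.43562415 -0.60904123]
scene lid [-0.004  0.002  0.107]
red 98 [[-0.011, 0.006, 0.126], [0.0, 0.026, 0.13], [0.012, 0.049, 0.135]] slope [0.019 0.13 ]
wrist lid [0.001 0.    0.108]
red 975 [[-0.01, 0.006, 0.129], [0.002, 0.028, 0.131], [0.012, 0.05, 0.132]] slope [-0.001  0.13 ]
```

View pics/s5.png

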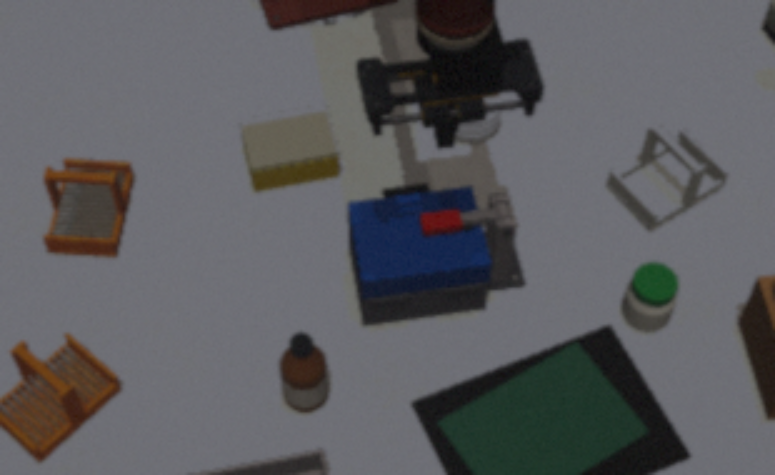

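The lid (420,240) is closed, the red clamp (445,220) lies level across it, the other things are undisturbed, and the gripper is clear. Handing in.

```bash
python3 -c "
from cell import bot
print(bot.finish_job())"
```

```text
the job is handed in; nothing more can be done
None
```

The orange rack is in the box with the lid closed and the clamp pressed down. I handed the job in at about 20 s of the 72 s allowed; the hand-in returns no verdict.

- **Rack:** I carried the leftmost orange rack upright by its handle and pressed it onto the box floor before opening the fingers. Just before release it measured about 1 mm off centre in x and y. It first touched down about 6 mm off in x, with a floor force that rose to about 32 N, so I eased off and let it re-centre. I didn't measure it after release. The top view showed it standing in the box, and the lid then closed over it.
- **Lid:** I drew it over slowly by the tab and pressed it shut. Its top measured level at 107–108 mm in both cameras. One earlier wrist reading gave 110 mm, but still level.
- **Clamp:** I swung it over and pressed it down with about 21 N. The handle's top measured 130–131 mm. The wrist camera showed it level; the scene camera gave a slope of 0.02 rad, still under the 0.08 limit.
- **Rest of the bench:** in the last view the white rack, bottle, jar, tip box and dishes looked where they started; I judged this by eye and did not measure it. The gripper was about 0.16 m above the clamp, touching nothing.

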